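# Power up the marking station and hold its run button

### The job

Bring the marking station up by pressing its switches in order: first press the red rocker on the white power strip over to on, then press the blue enable button all the way in so that it stays in, and last press the green hold-to-run button on its grey box well down. Finish while still holding the green button down with the fingertips. Only press: do not lift or shove the power strip, leave the red mushroom stop button on the yellow box alone, and leave the loose things about where they are.

Things in the scene. Friction and masses are not known exactly. Their poses are not given: they have to be found in the camera images.
- power_strip: White power strip with four sockets, 54x269x42 mm (top face 42 mm up), lying loose on the worktop, 0.35 kg. Origin under its middle, long along its y, z up. Its small red rocker switch is near its -y end, centred at x=+1, y=-84 mm. It must only be pressed, not lifted or shoved
- rocker_raised_half (a point): Top middle of the rocker's raised (-x) half when off, 46 mm above the strip's underside; fixed to the strip, axes as the strip's. The rocker is 24 mm along x, 12 mm along y, pivots at strip x=+1 mm; its raised outer edge (x=-11 mm) is 47 mm up. Press a broad fingertip down centred 5 to 8 mm farther to -x than this point, clear of the other half
- power_strip_switch (a joint): Rocker: 0 = off, 0.349 rad = fully on; starts within 0.03 rad of off. Pressing the outer edge of its -x half down about 4 mm (to 43 mm, 1 mm above the strip's top face) throws it on, and the +x half rises. About 1.5 N moves it; it has no spring and stays where it is left. Counts as on above 0.27
- station_blue: Grey 72x72x52 mm control box held fast to the worktop by its feet (it cannot be moved); origin at the centre of its underside, z up. A cable stub sticks out of its +x side. On top the round blue latching enable button
- blue_cap (a point): Centre of the top face of the blue button when up, 67 mm above the worktop (fixed to the box, does not follow the button). Flat cap 35 mm across
- blue_button (a joint): Blue button: 0 = up, 0.008 m = fully down. It resists with about 5 N and has no return spring: pushed in, it stays in. Counts as in above 0.006
- station_green: Grey 72x72x52 mm control box held fast to the worktop by its feet (it cannot be moved); origin at the centre of its underside, z up. A cable stub sticks out of its +x side. On top the round green hold-to-run button
- green_cap (a point): Centre of the top face of the green button when up, 67 mm above the worktop (fixed to the box, does not follow the button). Flat cap 35 mm across
- green_button (a joint): Green button: 0 = up, 0.008 m = fully down. Spring: 2 N to start, 8 N at the bottom; it comes up again when released. Counts as pressed above 0.005
- station_red: Yellow 72x72x52 mm control box held fast to the worktop by its feet (it cannot be moved); origin at the centre of its underside, z up. A cable stub sticks out of its +x side. On top a red mushroom stop button, 40 mm across, top 81 mm above the worktop; leave it alone
- red_button (a joint): Red stop button: 0 = up, 0.008 m = fully down; springs back
- marked_piece_1: Bystander, loose: white cylindrical work piece standing on end, 19 mm across, 30 mm high; origin under its middle. To be left where it is
- marked_piece_2: Bystander, loose: white cylindrical work piece standing on end, 19 mm across, 30 mm high; origin under its middle. To be left where it is
- focus_stick: Bystander, loose: yellow stepped stick lying flat, 18x110x22 mm, long along its y; origin under its middle. To be left where it is
- gauge_block: Bystander, loose: steel setting block, 24x37x25 mm; origin under its middle. To be left where it is
- spare_collet_nut: Bystander, loose: black ring-shaped nut, 38 mm across, 18 mm high; origin under its middle. To be left where it is
- v_block_0: Bystander, loose: ground steel V-block, 28x36x30 mm; origin under its middle. To be left where it is

How it is judged:
By the outcome, as a careful person would: the job done as asked, in the order asked, and still so for the second after the job is handed in, while the arm keeps its last pose, push and grip.
It also fails if it takes over 45 s, if anything falls off the work surface, if the arm or the gripper's body presses on something with over 40 N, if the wrist force passes 120 N, or if a joint passes its speed limit or range.

### The arm

A 7-joint arm with a two-finger parallel gripper is mounted at the origin on a cart in front of the work surface, level with it; the furniture and walls round the work are solid. World frame = base frame: x ahead of the robot, y to its left, z up, the work surface at z = 0. Lengths are in mm, angles in rad, forces in N, time in s.
With the tool pointing down it reaches from about 425 to 875 mm from the base axis. Payload 4.7 kg.
Tool frame: the origin (TCP) lies between the finger pads; the fingertips stand 22 mm ahead of it and the grasp point (between the pads) lies 3 mm ahead of it (bot.nose_length is the z of the fingertips in the tool frame, in mm); z points along the fingers, y is the line along which they close (so a half turn about z gives the same grasp; the last joint's range is limited). The gripper opens to 87 mm and grips with 3 to 60 N. Pads are 19 mm wide; open, the fingers measure 117 mm over their backs; the gripper's body (75 mm by 190 mm) begins 51 mm behind the grasp point.
Start: joints at [1.159, 0.321, -0.07, 1.45, 0.023, 1.371, -0.057], TCP at [268.465, -591.988, 244.587] pointing down, gripper open.
Joint ranges: [-2.86, 2.86], [-0.3, 2.09], [-1.38, 1.24], [0.06, 2.45], [-1.56, 4.7], [0.09, 2.05], [-2.69, 2.69]. Speed limits (rad/s): [2.57, 2.57, 3.14, 3.14, 3.14, 3.14, 3.14].

### API

Orientations are given as a rotation vector (axis times angle).
In Python, from cell import bot gives the robot as it stands.
- The arm moves only by the tool move_arm, never from a script. Its argument "increments" is one flat list of numbers, 4 for each row, row after row: the shift along the world's x, y, z in units of 50 mm (1.0 is 50 mm), then the turn about the world's z in units of 8 degrees (1.0 is 8 degrees). In form: [tx, ty, tz, yaw, tx, ty, tz, yaw, ...]. A call has exactly 5 rows; each row is the pose to reach, as a shift and turn from the pose commanded when the call began; what a row does not reach only later rows make up. A row lasts 1/10 s, in which the tool goes at most 50 mm and 8.59 degrees, less where a joint would pass 70% of its speed; a pose out of reach is approached as far as the arm can. A call with a gripper value outside its range is refused whole. "hand" is the opening in per cent of the stroke, from 0 (shut) to 100 (fully open), set as the call begins (left out, the last holds). The fingers move at their own pace and stop on an object; "force" is the grip in N (left out, the last holds). Time passes only in rows, so rows that repeat a pose let the fingers close, or fill a call up. It gives the time, the measured TCP pose, the force, the opening and the grip force at its end, in the units of the state.
- bot.observe(): the state, without advancing time (a new reading comes with each control period).
- bot.get_image(name): name is "side" or "top" or "wrist"; returns the picture (400x640x3 uint8, red, green, blue); there is no depth.
- bot.camera_params(name): a dict with "fx", "fy", "cx", "cy" (pixels), "R" (3x3) and "t" (3): a world point X has camera coordinates R X + t; the wrist camera has in their place "T_tool_cam" (4x4, takes a point from camera to tool coordinates, whose origin is the TCP and whose axes are the flange's). Camera axes: x right, y down, z forward; pixel columns grow to the right and rows downward; lengths in mm; the calibration is good to about 2 mm. The wrist camera is an equidistant fisheye: a pixel r from the principal point sees the ray r / f radians off the axis. A picture is of the moment at which its call begins: read the wrist's pose just before it. camera_params takes no time and is no camera call.
- bot.hand_in(): hands the job in; it is judged then, once.
The state is a dict: "clock": time; "qpos": joint angles; "joint_vel": joint speeds; "effort": joint torques, N m; "tcp_pos": TCP position; "eef_rot": TCP orientation; "wrist_force": force on the tool from outside, world axes, zero at the start; "torque": the same for the moment, N m; "gripper_width": finger opening in mm; "grip_force": force on a finger pad.
Only numpy, scipy, OpenCV 4.12 (cv2) and the standard library are available. Lean on these libraries where they do the work, as an engineer would, in place of code of your own. Each camera call takes 0.05 s, during which the arm holds its last target. There are 200 camera calls.

## Working session

There is one attempt and no reset: what is moved stays moved. The work goes in short steps, Python scripts to look and compute and a tool call to move; the robot and the scene stay as the last step left them, time stands still between calls to the robot, and variables do not carry over. Pictures are saved under pics/ and viewed, at most 10 in all, crops included, and the job is handed in when it is done.

Besides the shell and the picture viewer there is one more tool, called after ">>>" as name(argument=value, ...), one argument or row to a line, values as JSON. move_arm: Moves the arm, as the interface text tells. Its arguments: {"type":"object","properties":{"increments":{"type":"array"},"hand":{"type":"number"},"force":{"type":"number"}},"required":["increments"]}

```bash
mkdir -p pics; ls; python3 - <<'E'
from cell import bot
import cv2,numpy as np
print(bot.observe()); print(bot.nose_length)
for n in("top","side"):
    im=bot.get_image(n); cv2.imwrite(f"pics/{n}.png",im[:,:,::-1]); print(n,bot.camera_params(n))
print(bot.camera_params("wrist"))
E
```

```text
pics
{'clock': 0.0, 'qpos': array([ 1.15911992,  0.321831  , -0.07009419,  1.45168537,  0.02258695,
        1.37079534, -0.05688277]), 'joint_vel': array([ 9.87195413e-04, -1.67726060e-06, -9.91818010e-04, -8.21319214e-04,
        6.98918199e-04, -6.24545777e-04,  5.90703230e-04]), 'effort': array([ 1.40073048e-04, -4.91288352e+01, -4.03785277e-01, -3.12525558e+01,
       -6.38705771e-02,  4.37966001e-02,  1.70072376e-04]), 'tcp_pos': array([ 268.2201103 , -591.51140912,  243.45114724]), 'eef_rot': array([-3.06882546e+00, -6.63456120e-01,  7.67726547e-04]), 'wrist_force': array([ 0.42029721, -0.48805086,  0.03643868]), 'torque': array([ 0.02299405, -0.01821594,  0.00228335]), 'grip_force': 0.0, 'gripper_width': 86.9739942247048}
22.0
top {'fx': 367.65482169127006, 'fy': 367.65482169127006, 'cx': 330.50968517836276, 'cy': 199.81144977133323, 'R': array([[ 0.02425704, -0.99969947, -0.00354377],
       [-0.99209545, -0.02363567, -0.12323948],
       [ 0.12311868,  0.00650518, -0.99237063]]), 't': array([-63.0631848 , 588.27055369, 847.66497963])}
side {'fx': 434.9301058992644, 'fy': 434.9301058992644, 'cx': 318.5470511409182, 'cy': 195.8398589682341, 'R': array([[ 0.99812159,  0.06115163, -0.00371183],
       [ 0.03777791, -0.66204745, -0.74850918],
       [-0.04822997,  0.74696295, -0.66311404]]), 't': array([-548.05717769,    6.03478489, 1047.95831584])}
{'fx': 309.70691628693146, 'fy': 309.70691628693146, 'cx': 320.06076301502253, 'cy': 201.03589849045355, 'T_tool_cam': array([[ 3.01863017e-04, -9.55234616e-01, -2.95849179e-01,
         8.18473958e+01],
       [ 9.99999889e-01,  1.81240608e-04,  4.35139557e-04,
         1.62834349e+00],
       [-3.62040483e-04, -2.95849277e-01,  9.55234565e-01,
        -1.39140732e+02],
       [ 0.00000000e+00,  0.00000000e+00,  0.00000000e+00,
         1.00000000e+00]])}
```

View pics/top.png

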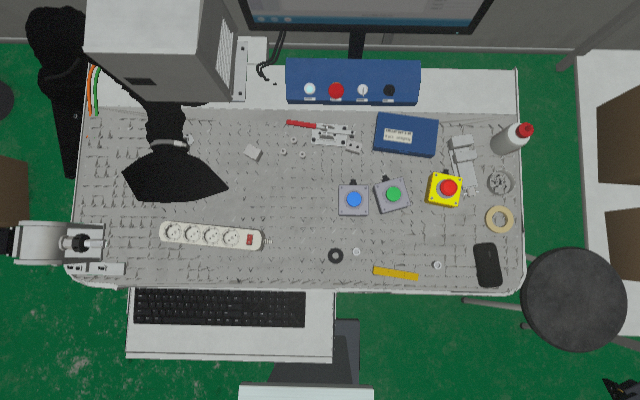

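View pics/side.png

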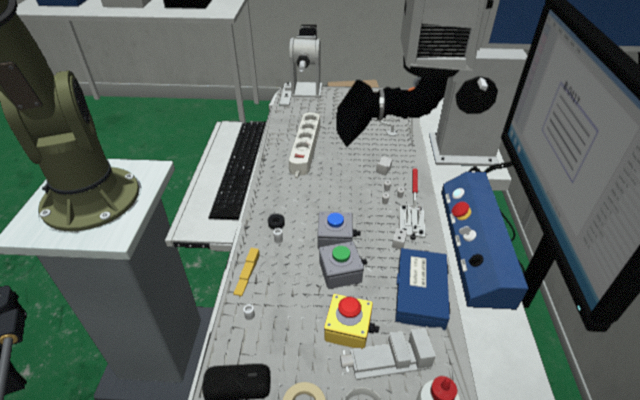

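Top view: strip spans columns 160–265 with the red rocker at (249,239). The blue cap is at (354,199), the green cap at (393,194) and the red stop at (448,188). In the side view, blue is at (335,220), green at (342,254) and the rocker at about (299,156).

```bash
cat > h.py <<'E'
import cv2,numpy as np
from scipy.spatial.transform import Rotation as Ro
from cell import bot
def ray(n,uv,obs=None):
    p=bot.camera_params(n); x=np.array([(uv[0]-p["cx"])/p["fx"],(uv[1]-p["cy"])/p["fy"]])
    if n=="wrist":
        r=np.hypot(*x); d=np.array([*(x/max(r,1e-9)*np.sin(r)),np.cos(r)])
        Rt=Ro.from_rotvec(obs["eef_rot"]).as_matrix(); T=p["T_tool_cam"]
        return Rt@T[:3,3]+obs["tcp_pos"], Rt@T[:3,:3]@d
    return -p["R"].T@p["t"], p["R"].T@np.array([*x,1.])
def onplane(n,uv,z,obs=None):
    o,d=ray(n,uv,obs); return o+d*(z-o[2])/d[2]
def cross(a,b):
    (o1,d1),(o2,d2)=a,b
    s=np.linalg.lstsq(np.c_[d1,-d2],o2-o1,rcond=None)[0]
    p,q=o1+s[0]*d1,o2+s[1]*d2
    return (p+q)/2,np.linalg.norm(p-q)
HSV={"blue":((100,120,110),(120,255,255)),"green":((50,100,80),(85,255,255)),"red":((0,130,90),(8,255,255))}
def blobs(im,c,box):
    u0,v0,u1,v1=box; h=cv2.cvtColor(im[v0:v1,u0:u1],cv2.COLOR_RGB2HSV)
    m=cv2.inRange(h,*HSV[c])
    if c=="red": m|=cv2.inRange(h,(172,130,90),(180,255,255))
    n,l,s,ce=cv2.connectedComponentsWithStats(m); i=1+np.argmax(s[1:,4])
    return ce[i]+[u0,v0],s[i],l==i
E
python3 - <<'E'
from h import *
T=cv2.imread("pics/top.png")[:,:,::-1].copy();S=cv2.imread("pics/side.png")[:,:,::-1].copy()
B={"blue":((335,180,370,215),(318,205,352,232),67),"green":((378,180,408,208),(325,238,360,268),67),"red":((240,228,258,250),(288,145,310,166),44)}
for c,(bt,bs,z) in B.items():
    a,sa,_=blobs(T,c,bt);b,sb,_=blobs(S,c,bs)
    print(c,a,sa,b,sb,onplane("top",a,z).round(),onplane("side",b,z).round(),[np.round(x,1) for x in cross(ray("top",a),ray("side",b))])
h=cv2.cvtColor(T,cv2.COLOR_RGB2HSV)[215:260,150:280]
m=cv2.inRange(h,(0,0,200),(180,40,255)); m=cv2.morphologyEx(m,cv2.MORPH_OPEN,np.ones((3,3)))
c=max(cv2.findContours(m,0,2)[0],key=cv2.contourArea)
r=cv2.minAreaRect(c); q=cv2.boxPoints(r)+[150,215]
print(r); w=np.array([onplane("top",x,42) for x in q]).round(); print(w,w.mean(0))
E
```

```text
blue [353.5380117  198.77192982] [ 12  12  14  15 171] [335.05714286 219.05714286] [  9   8  17  14 175] [ 590. -102.   67.] [ 590. -105.   67.] [array([ 589.8, -102.6,   64.4]), np.float64(0.0)]
green [392.98823529 193.72941176] [  8   7  15  15 170] [340.97115385 253.07211538] [  8   8  17  16 208] [ 603. -194.   67.] [ 604. -197.   67.] [array([ 604. , -194.3,   64.3]), np.float64(0.3)]
red [249.07142857 238.67857143] [ 7  7  5  9 28] [300. 156.] [10 11  5  1  5] [492. 140.  44.] [494. 140.  44.] [array([492.8, 140.8,  43. ]), np.float64(1.7)]Traceback (most recent call last):
  File "<stdin>", line 9, in <module>
ValueError: max() iterable argument is empty
```

```bash
python3 - <<'E'
from h import *
for a,b in(((228,187),(345,145)),((190,148),(383,113)),((150,200),(338,108))):
    print([np.round(x) for x in cross(ray("top",a),ray("side",b))])
for u in((163,232),(258,240),(212,236)): print(onplane("top",u,42).round())
E
```

```text
[array([610., 197.,  43.]), np.float64(7.0)]
[array([700., 277.,  92.]), np.float64(10.0)]
[array([581., 383.,  43.]), np.float64(5.0)]
[503. 346.  42.]
[489. 120.  42.]
[496. 229.  42.]
```

>>> move_arm(
  increments=[0.7,0.7,0,0,1.4,1.4,0,0,2.1,2.1,0,0,2.8,2.8,0,0,3.5,3.5,0,0],
  hand=0,
)

```text
clock: 0.6
tcp_pos: [444.4, -415.3, 244.2]
eef_rot: [-3.07, -0.663, 0.001]
wrist_force: [1.2, -0.9, 0.6]
gripper_width: 55.0
grip_force: 0.0
```

>>> move_arm(
  increments=[0.4,0.9,0,-0.8,0.6,1.8,0,-1.6,0.8,2.7,0,-2.4,0.8,3.6,0,-3.2,0.8,4.5,0,-3.7],
)

```text
clock: 1.1
tcp_pos: [483.2, -189.8, 244.1]
eef_rot: [-3.138, 0.148, 0.001]
wrist_force: [-0.3, 0.2, 0.8]
gripper_width: 15.0
grip_force: 0.0
```

>>> move_arm(
  increments=[0,0.95,0,0,0,1.9,0,0,0,2.85,0,0,0,3.8,0,0,0,4.7,0,0],
)

```text
clock: 1.6
tcp_pos: [482.8, 45.1, 244.4]
eef_rot: [3.138, -0.142, -0.0]
wrist_force: [1.2, -0.1, 0.2]
gripper_width: 0.4
grip_force: 0.0
```

>>> move_arm(
  increments=[0,0.7,0,0,0,1.3,0,0,0,1.8,0,0,0,1.8,0,0,0,1.8,0,0],
)

```text
clock: 2.1
tcp_pos: [483.2, 132.9, 244.2]
eef_rot: [3.138, -0.141, -0.001]
wrist_force: [-0.1, -1.0, 0.0]
gripper_width: 0.3
grip_force: 0.0
```

```bash
python3 - <<'E'
from h import *
o=bot.observe(); im=bot.get_image("wrist"); cv2.imwrite("pics/w1.png",im[:,:,::-1]); np.save("o1.npy",o,allow_pickle=True)
print(o["clock"],o["tcp_pos"],o["eef_rot"])
E
```

```text
2.1 [483.16793859 132.94271406 244.23282161] [ 3.13768608e+00 -1.40769350e-01 -1.19565722e-03]
```

View pics/w1.png

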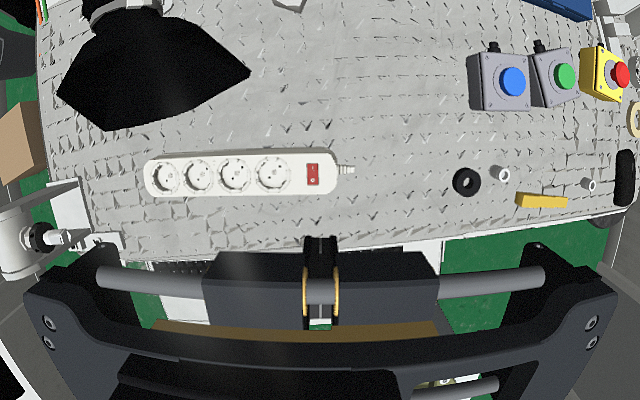

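The wrist picture shows the rocker at (313,174), with its marked half toward the bottom of the image (-x). The strip spans columns 145–335, and the closed fingertips are at (320,240).

```bash
python3 - <<'E'
from h import *
o=np.load("o1.npy",allow_pickle=True).item(); im=cv2.imread("pics/w1.png")[:,:,::-1].copy()
c,s,m=blobs(im,"red",(295,150,335,200)); print(c,s,onplane("wrist",c,44,o))
r=cv2.minAreaRect(np.argwhere(m)[:,::-1].astype(np.float32)); print(r)
v,u=np.nonzero(m); P=np.array([onplane("wrist",(a+295,b+150),44,o)[:2] for a,b in zip(u,v)])
print(P.min(0),P.max(0),P.mean(0))
# strip top: white pixels
h=cv2.cvtColor(im,cv2.COLOR_RGB2HSV)[140:205,135:345]; m=cv2.inRange(h,(0,0,215),(180,35,255))
m=cv2.morphologyEx(m,cv2.MORPH_CLOSE,np.ones((9,9)));m=cv2.morphologyEx(m,cv2.MORPH_OPEN,np.ones((7,7)))
n,l,s,ce=cv2.connectedComponentsWithStats(m); i=1+np.argmax(s[1:,4]); print(s[i])
v,u=np.nonzero(l==i); P=np.array([onplane("wrist",(a+135,b+140),42,o)[:2] for a,b in zip(u,v)]).astype(np.float32)
print(cv2.boxPoints(cv2.minAreaRect(P)),cv2.minAreaRect(P))
for c,z in(("blue",67),("green",67)):
    q,s,_=blobs(im,c,(495,60,530,100) if c=="blue" else (550,60,580,95)); print(c,q,s,onplane("wrist",q,z,o))
E
```

```text
[312.50887574 173.07100592] [ 13  14  10  20 169] [493.93393434 138.88361711  44.        ]
((17.5, 23.5), (19.0, 9.0), 90.0)
[482.06924468 132.93283844] [504.68114761 145.04549216] [493.90990305 138.88756852]
[   9   14  201   43 7376]Traceback (most recent call last):
  File "<stdin>", line 11, in <module>
  File "h.py", line 12, in onplane
    o,d=ray(n,uv,obs); return o+d*(z-o[2])/d[2]
        ~~~^^^^^^^^^^
  File "h.py", line 5, in ray
    p=bot.camera_params(n); x=np.array([(uv[0]-p["cx"])/p["fx"],(uv[1]-p["cy"])/p["fy"]])
ValueError: time passes only in moves, steps and waits
```

>>> move_arm(
  increments=[-0.04,0.15,-0.8,0,-0.04,0.15,-1.6,0,-0.04,0.15,-2.4,0,-0.04,0.15,-3.0,0,-0.04,0.15,-3.3,0],
)

```text
clock: 2.65
tcp_pos: [479.8, 138.2, 76.7]
eef_rot: [3.136, -0.146, -0.007]
wrist_force: [-0.6, -0.3, 0.0]
gripper_width: 0.6
grip_force: 0.0
```

>>> move_arm(
  increments=[0,0,-0.06,0,0,0,-0.12,0,0,0,-0.12,0,0,0,-0.12,0,0,0,-0.12,0],
)

```text
clock: 3.15
tcp_pos: [482.3, 140.7, 74.6]
eef_rot: [-3.138, 0.143, -0.003]
wrist_force: [0.4, 0.5, -0.4]
gripper_width: 0.5
grip_force: 0.0
```

```bash
python3 - <<'E'
from h import *
o=bot.observe(); im=bot.get_image("wrist"); print(o["tcp_pos"],o["eef_rot"],o["wrist_force"])
cv2.imwrite("pics/w2.png",cv2.resize(im[100:300,200:440,::-1],None,fx=3,fy=3))
E
```

```text
[482.25394819 140.67717685  74.64699765] [-3.13825673e+00  1.42640635e-01 -3.08619599e-03] [ 0.40682001  0.53929476 -0.43584444]
```

View pics/w2.png

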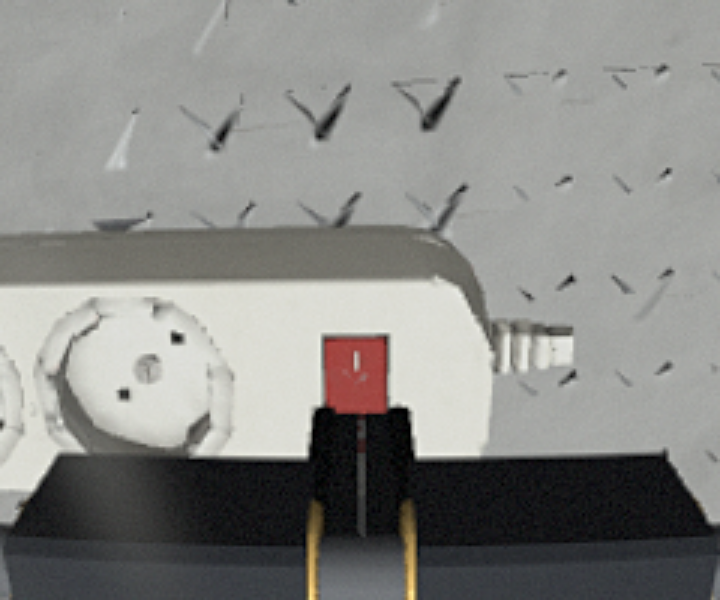

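The crop shows the fingertips centred over the rocker's -x half (columns 325–388), with its +x half still visible above them. I'm pressing now.

>>> move_arm(
  increments=[-0.02,0,-0.06,0,-0.02,0,-0.1,0,-0.02,0,-0.13,0,-0.02,0,-0.15,0,-0.02,0,-0.15,0],
)

```text
clock: 3.7
tcp_pos: [479.1, 140.7, 66.7]
eef_rot: [3.137, -0.142, -0.005]
wrist_force: [-6.2, -1.2, 11.5]
gripper_width: 0.4
grip_force: 5.9
```

```bash
python3 - <<'E'
from h import *
o=bot.observe(); print(o["tcp_pos"],o["eef_rot"],o["wrist_force"])
E
```

```text
[479.13584472 140.70539289  66.6951395 ] [ 3.13702915 -0.14197614 -0.00483326] [-6.24842853 -1.21187595 11.47007611]
```

>>> move_arm(
  increments=[-0.02,0,-0.02,0,-0.02,0,-0.03,0,-0.02,0,-0.03,0,-0.02,0,-0.03,0,-0.02,0,-0.03,0],
)

```text
clock: 4.2
tcp_pos: [478.7, 140.8, 66.1]
eef_rot: [3.137, -0.142, -0.003]
wrist_force: [-7.4, -1.6, 16.8]
gripper_width: 0.4
grip_force: 9.0
```

```bash
python3 - <<'E'
from h import *
im=bot.get_image("wrist")
cv2.imwrite("pics/w3.png",cv2.resize(im[150:270,250:400,::-1],None,fx=4,fy=4,interpolation=2))
E
```

```text
(no output)
```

View pics/w3.png

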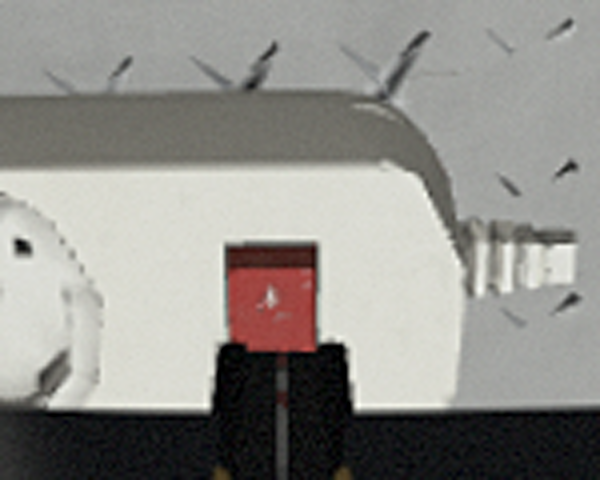

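The rocker's +x half now stands proud: a dark end face shows at rows 243–268 of the crop. The tip height of 44.1 mm also matches the fully-on geometry. Lifting and going on to blue.

>>> move_arm(
  increments=[0,0,0.4,0,0,0,1.0,0,0,0,1.8,0,0,0,2.4,0,0,0,2.4,0],
)

```text
clock: 4.75
tcp_pos: [482.2, 141.5, 188.9]
eef_rot: [-3.137, 0.143, -0.013]
wrist_force: [-0.2, -0.6, -0.0]
gripper_width: 0.5
grip_force: 0.0
```

```bash
python3 - <<'E'
from h import *
o=bot.observe(); im=bot.get_image("wrist"); print(o["tcp_pos"],o["wrist_force"])
cv2.imwrite("pics/w4.png",cv2.resize(im[110:290,220:420,::-1],None,fx=3,fy=3,interpolation=2))
for c,z,b in(("red",45,(285,140,350,235)),):
    q,s,_=blobs(im,c,b); print(c,q,s,onplane("wrist",q,z,o))
E
```

```text
[482.20822304 141.45920746 188.90261001] [-0.23830023 -0.62408763 -0.00625327]
red [319.98222222 186.85777778] [ 29  36  13  23 225] [492.23207383 139.44060025  45.        ]
```

View pics/w4.png

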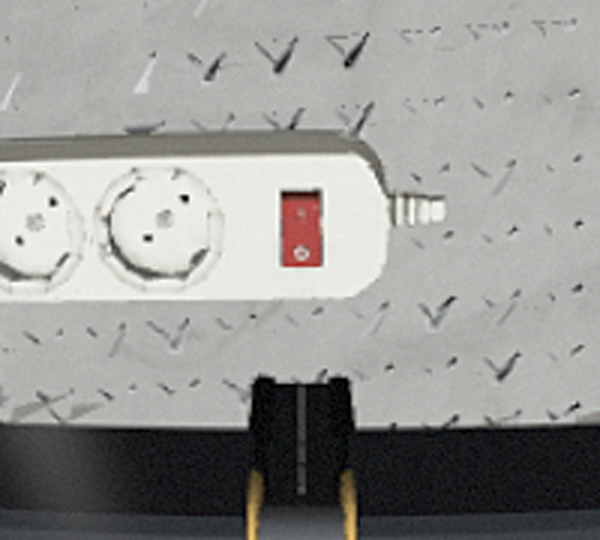

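The rocker is on (raised end face at rows 190–200 of the crop) and the strip has stayed put.

>>> move_arm(
  increments=[0.4,-0.9,0,0,0.8,-1.8,0,0,1.2,-2.7,0,0,1.6,-3.6,0,0,2.0,-4.4,0,0],
)

```text
clock: 5.3
tcp_pos: [578.9, -82.2, 182.5]
eef_rot: [3.138, -0.144, -0.005]
wrist_force: [0.5, 0.4, -0.0]
gripper_width: 0.5
grip_force: 0.0
```

>>> move_arm(
  increments=[0.1,-0.3,0,0,0.1,-0.3,0,0,0.1,-0.3,0,0,0.1,-0.3,0,0,0.1,-0.3,0,0],
)

```text
clock: 5.8
tcp_pos: [584.1, -92.1, 184.7]
eef_rot: [-3.138, 0.137, 0.0]
wrist_force: [-0.8, 0.1, 0.3]
gripper_width: 0.7
grip_force: 0.0
```

```bash
python3 - <<'E'
from h import *
o=bot.observe(); im=bot.get_image("wrist"); print(o["tcp_pos"],o["eef_rot"])
cv2.imwrite("pics/w5.png",im[:,:,::-1])
for c in("blue","green"):
    q,s,_=blobs(im,c,(200,100,500,300)); print(c,q,s,onplane("wrist",q,67,o))
E
```

```text
[584.1360924  -92.12015289 184.69200854] [-3.13838634e+00  1.37279085e-01  2.10516114e-04]
blue [331.01549053 194.10843373] [ 112   76   39   38 1162] [ 592.517701   -103.72408353   67.        ]
green [431.13183594 170.89160156] [ 214   53   35   37 1024] [ 606.32169764 -193.83579209   67.        ]
```

View pics/w5.png

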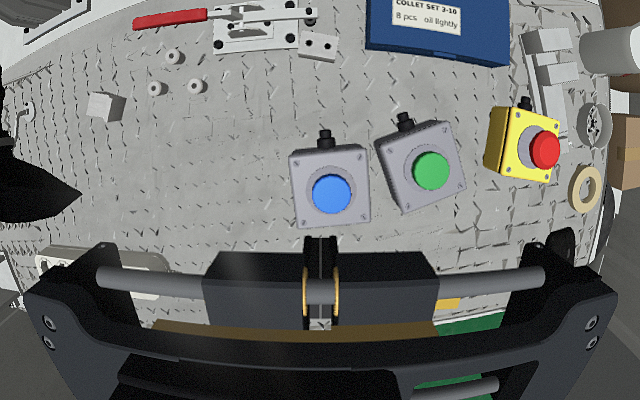

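Blue is at (331,194) in the picture and green at (431,171); the wrist measurements agree with the fixed views within 3 mm.

>>> move_arm(
  increments=[0.15,-0.22,-0.6,0,0.15,-0.22,-1.2,0,0.15,-0.22,-1.6,0,0.15,-0.22,-1.75,0,0.15,-0.22,-1.75,0],
)

```text
clock: 6.35
tcp_pos: [591.3, -104.7, 96.4]
eef_rot: [-3.138, 0.141, 0.003]
wrist_force: [1.0, 1.0, 0.9]
gripper_width: 0.7
grip_force: 0.0
```

>>> move_arm(
  increments=[0,0,-0.08,0,0,0,-0.16,0,0,0,-0.24,0,0,0,-0.3,0,0,0,-0.3,0],
)

```text
clock: 6.85
tcp_pos: [592.9, -105.5, 82.7]
eef_rot: [3.138, -0.142, 0.003]
wrist_force: [1.9, -0.6, 2.4]
gripper_width: 0.5
grip_force: 1.4
```

>>> move_arm(
  increments=[0,0,-0.03,0,0,0,-0.05,0,0,0,-0.07,0,0,0,-0.08,0,0,0,-0.08,0],
)

```text
clock: 7.35
tcp_pos: [593.2, -105.6, 81.3]
eef_rot: [3.137, -0.143, 0.004]
wrist_force: [-3.8, 1.0, 17.5]
gripper_width: 0.2
grip_force: 9.2
```

Blue is bottomed at 17.5 N with the tip at 59 mm. Lifting and moving over green.

>>> move_arm(
  increments=[0,0,0.5,0,0,0,1.0,0,0,0,1.3,0,0.1,-0.6,1.3,0,0.2,-1.2,1.3,0],
)

```text
clock: 7.85
tcp_pos: [602.1, -165.1, 143.3]
eef_rot: [3.138, -0.138, 0.0]
wrist_force: [0.5, -0.5, -0.5]
gripper_width: 0.6
grip_force: 0.0
```

>>> move_arm(
  increments=[0.04,-0.57,0,0,0.04,-0.57,0,0,0.04,-0.57,0,0,0.04,-0.57,0,0,0.04,-0.57,0,0],
)

```text
clock: 8.35
tcp_pos: [604.0, -192.2, 142.9]
eef_rot: [-3.138, 0.139, 0.001]
wrist_force: [-0.3, 1.1, 0.1]
gripper_width: 0.3
grip_force: 0.0
```

```bash
python3 - <<'E'
from h import *
o=bot.observe(); im=bot.get_image("wrist"); print(o["tcp_pos"],o["eef_rot"])
cv2.imwrite("pics/w6.png",im[:,:,::-1])
q,s,_=blobs(im,"blue",(80,100,330,330)); print(q,s,[onplane("wrist",q,z,o) for z in(59,67)])
q,s,_=blobs(im,"green",(250,100,400,300)); print(q,s,onplane("wrist",q,67,o))
E
```

```text
[ 604.02655436 -192.18626049  142.91786305] [-3.13781695e+00  1.38913183e-01  6.51672165e-04]
[213.8713615  237.78685446] [ 116  120   38   38 1065] [array([ 593.60731888, -105.13431726,   59.        ]), array([ 596.93103281, -108.56998746,   67.        ])]
[322.1227485 217.257505 ] [  50   96   46   42 1499] [ 607.22173155 -195.34891708   67.        ]
```

View pics/w6.png

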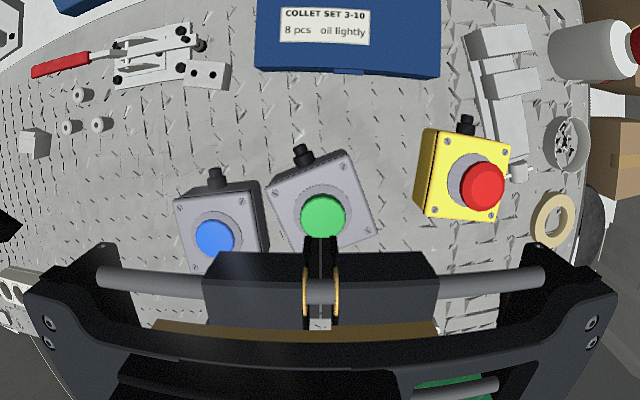

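The blue cap at (214,238) now fits the 59 mm plane, so it is in. Green at (322,217) sits just ahead of the fingertips. Pressing it.

>>> move_arm(
  increments=[0.04,-0.05,-0.4,0,0.04,-0.05,-0.8,0,0.04,-0.05,-0.95,0,0.04,-0.05,-1.05,0,0.04,-0.05,-1.13,0],
)

```text
clock: 8.9
tcp_pos: [606.0, -195.9, 87.1]
eef_rot: [-3.138, 0.142, 0.001]
wrist_force: [-2.3, 1.4, 3.3]
gripper_width: -0.0
grip_force: 1.9
```

>>> move_arm(
  increments=[0,0,-0.05,0,0,0,-0.1,0,0,0,-0.14,0,0,0,-0.16,0,0,0,-0.16,0],
)

```text
clock: 9.4
tcp_pos: [606.2, -195.9, 81.4]
eef_rot: [3.138, -0.142, 0.0]
wrist_force: [-6.2, 1.9, 14.2]
gripper_width: 0.5
grip_force: 6.6
```

>>> move_arm(
  increments=[0,0,0,0,0,0,0,0,0,0,0,0,0,0,0,0,0,0,0,0],
)

```text
clock: 9.9
tcp_pos: [606.2, -195.9, 81.4]
eef_rot: [3.138, -0.142, 0.001]
wrist_force: [-7.3, 3.4, 13.1]
gripper_width: 0.6
grip_force: 6.5
```

```bash
python3 -c "
from cell import bot
o=bot.observe();print(o['tcp_pos'],o['wrist_force']);print(bot.hand_in())"
```

```text
[ 606.18331902 -195.94813319   81.4005963 ] [-7.32884228  3.42890951 13.13343945]
the job is handed in; nothing more can be done
None
```

I handed the job in at about 10 s, with the rocker on, blue latched in, and green held fully down (13 N at its stop); the strip and the stop button looked undisturbed, but no verdict came back.

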